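Put two stamps away in the covered crate

ROBOT

A 6-joint arm with a two-finger parallel gripper is mounted at the origin on the work surface. World frame = base frame: x ahead of the robot, y to its left, z up, the work surface at z = 0. Lengths are in m, angles in rad, forces in N, time in s.
With the tool pointing down it reaches from about 0.35 to 0.875 m from the base axis. Payload 4.2 kg.
Tool frame: the origin (TCP) lies midway between the tips of the shut fingers; the grasp point (between the pads) lies 19 mm behind it (robot.grip_point_offset is the z of the grasp point in the tool frame, in m); z points along the fingers, y is the line along which they close (so a half turn about z gives the same grasp; the last joint's range is limited). The gripper opens to 85 mm and grips with 20 to 120 N. Pads are 22 mm wide; open, the fingers measure 114 mm over their backs; the gripper's body (76 mm by 85 mm) begins 54 mm behind the grasp point. The pads swing forward as they close: fully open they stand 13 mm farther back than shut.
Start: joints at [-1.042, 0.385, 0.008, 0, -1.194, -0.259], TCP at [0.167, -0.602, 0.231] pointing down, gripper open.
Joint ranges: [-3.14, 3.14], [-1.21, 2.06], [-1.07, 1.41], [-3.16, 2.05], [-2.99, -0.16], [-3.1, 3.1]. Speed limits (rad/s): [2.79, 2.79, 3.14, 3.14, 3.14, 3.14].

INTERFACE

Orientations are given as a unit quaternion [x, y, z, w].
In Python, from rig import robot, hand, solver, optics, sign_off, monitor gives the robot as it stands. Calls block until the motion is done:
- robot.move_ptp(position, orientation): joint-space move of the TCP to a pose.
- robot.move_straight(position, v=0.15, frame=None): straight line of the TCP; frame=None keeps the orientation; v is the mean speed in m/s.
- robot.movej(angles): joint-space move.
- hand.open_gripper() and hand.clamp(): open the fingers fully, or close them until they stop; the grip force is fixed at half the most.
- robot.pause(seconds).
- solver.inverse_kinematics(position, orientation): joint angles nearest the present ones, or None.
- optics.snapshot(name): name is "scene" or "top" or "wrist"; returns the picture (480x640x3 uint8, red, green, blue); there is no depth.
- optics.camera_params(name): a dict with "intrinsics" (3x3 intrinsics, pixels), "rvec" (rotation vector, rad) and "tvec" (3), from world to camera coordinates, as OpenCV has them. Camera axes: x right, y down, z forward; pixel columns grow to the right and rows downward; lengths in m; the calibration is good to about 2 mm. A picture is of the moment at which its call begins: read the wrist's pose just before it. camera_params takes no time and is no camera call; for the wrist camera it gives the pose at the moment of the call.
A pose or a line that the arm cannot do raises robot.MotionError and nothing moves.
- sign_off(): hands the job in; it is judged then, once.
Readings, each from a call of its own:
- monitor.current_time(): time.
- monitor.current_joint_pos(): joint angles.
- monitor.current_joint_velocities(): joint speeds.
- monitor.current_joint_torque(): joint torques, N m.
- monitor.current_eef_pos(): TCP position.
- monitor.current_eef_rot(): TCP orientation.
- monitor.current_wrist_force(): force on the tool from outside, world axes, zero at the start.
- monitor.current_wrist_torque(): the same for the moment, N m.
- monitor.current_width(): finger opening in m.
- monitor.current_finger_force(): force on a finger pad.
Only numpy, scipy, OpenCV 4.12 (cv2) and the standard library are available. Lean on these libraries where they do the work, as an engineer would, in place of code of your own. Each camera call takes 0.05 s, during which the arm holds its last target. There are 200 camera calls.

TASK

Put the two brass stamps from the cutting mat away in the wooden crate, one in each of its two empty cells, standing upright on the cell floor. The sprung black covers hide which four cells are already taken, so feel down through them to find the empty ones; set the stamps down rather than dropping them in, and leave the mallet, the punch and the rivet box where they lie.

Things in the scene. Friction and masses are not known exactly. Their poses are not given: they have to be found in the camera images.
- crate: Plywood crate fixed to the table, 216 (x) by 318 (y) by 96 mm high; walls, dividers and floor 6 mm. 3 rows along x by 2 columns along y of cells, each 64 (x) by 150 mm (y) inside, floor 6 mm above the table (see cell2). Each cell has two sprung black cover leaves (see cell0). Four cells drawn at random already hold a stamp (see cell1), two are empty. Origin: centre of the underside; z up.
- cell0 (a point): Centre of the mouth of cell 0, level with the rim, x -70, y -78 mm from the crate's origin in the crate's axes (z +96). Covers of every cell: two leaves 2 mm thick, hinged along the 150 mm sides 2 mm below the rim, meeting in the middle; weak springs (under 1.5 N each) keep them shut; pushed, they swing down (31 mm deep, mouth then 58 mm along x) and shut again.
- cell1 (a point): Centre of the mouth of cell 1, level with the rim, x -70, y +78 mm from the crate's origin in the crate's axes (z +96). A taken cell holds one stamp upright near its middle, handle top 35 mm below the rim; an empty one has nothing above its floor, 90 mm below the rim. There is room for one stamp only.
- cell2 (a point): Centre of the mouth of cell 2, level with the rim, x +0, y -78 mm from the crate's origin in the crate's axes (z +96). On the floor of every cell a ledge 33 mm wide and 24 mm high runs along each of its two 64 mm sides, so that the floor is 64 mm (x) by 84 mm (y).
- cell3 (a point): Centre of the mouth of cell 3, level with the rim, x +0, y +78 mm from the crate's origin in the crate's axes (z +96).
- cell4 (a point): Centre of the mouth of cell 4, level with the rim, x +70, y -78 mm from the crate's origin in the crate's axes (z +96).
- cell5 (a point): Centre of the mouth of cell 5, level with the rim, x +70, y +78 mm from the crate's origin in the crate's axes (z +96).
- stamp_a: Hand stamp, loose on the table, standing upright: brass disc foot 46 mm in diameter and 14 mm high, neck 16 mm in diameter, and above 21 mm a round dark wooden handle 24 mm in diameter whose flat top is 55 mm above the underside. About 0.2 kg. Origin: centre of the underside; z up. Identical to the other stamps, including those hidden in the crate.
- stamp_b: Hand stamp, loose on the table, standing upright: brass disc foot 46 mm in diameter and 14 mm high, neck 16 mm in diameter, and above 21 mm a round dark wooden handle 24 mm in diameter whose flat top is 55 mm above the underside. About 0.2 kg. Origin: centre of the underside; z up. Identical to the other stamps, including those hidden in the crate.
- mallet: Bystander: mallet lying on its side, 230 mm long along its x, white nylon head (62 mm thick, 85 mm wide along y) at +x, dark wooden handle at -x. Origin on the table about its middle.
- punch: Bystander: brass strap punch lying flat, about 135 mm along its x, 24 mm wide, 16 mm high. Origin: middle of its underside.
- rivet_box: Bystander: clear lidded box of rivets, 60 mm (x) by 90 mm (y) by 25 mm high. Origin: centre of its underside.
There are look-alikes about, which are no part of the job. Leave any orange look-alike of the stamp_b alone. Leave any red look-alike of the stamp_a alone.

How it is judged:
By the outcome, as a careful person would: the job done as asked, in the order asked, and still so for the second after the job is handed in, with the robot touching nothing.
It also fails if it takes over 72 s, if anything falls off the work surface, if the arm or the gripper's body presses on something with over 40 N, if the wrist force passes 120 N, or if a joint passes its speed limit or range.

## Working session

There is one attempt and no reset: what is moved stays moved. The work goes in short steps, each a Python script; the robot and the scene stay as the last script left them, time stands still between calls to the robot, and variables do not carry over. Pictures are saved under pics/ and viewed, at most 10 in all, crops included, and the job is handed in when it is done.

```bash
ls; mkdir -p pics; python3 - <<'E'
from rig import robot, hand, solver, optics, sign_off, monitor
import cv2
for n in ("top","scene"):
    im=optics.snapshot(n); cv2.imwrite(f"pics/{n}0.png",im[:,:,::-1])
    p=optics.camera_params(n); print(n,p)
print(monitor.current_time(),monitor.current_eef_rot(),robot.grip_point_offset)
E
```

```text
pics
top {'intrinsics': array([[511.86825533,   0.        , 316.02154037],
       [  0.        , 511.86825533, 238.79880224],
       [  0.        ,   0.        ,   1.        ]]), 'rvec': array([ 2.20332741, -2.15380561,  0.13921322]), 'tvec': array([-0.04461004,  0.59930228,  1.24480299])}
scene {'intrinsics': array([[504.32428285,   0.        , 319.35908947],
       [  0.        , 504.32428285, 239.5107854 ],
       [  0.        ,   0.        ,   1.        ]]), 'rvec': array([ 2.11962692,  0.75642024, -0.34314718]), 'tvec': array([-0.46147824, -0.17294083,  1.54995572])}
0.1 [-1.34421005e-01  9.90923818e-01  9.71918524e-04 -1.88403774e-04] -0.0187
```

View pics/top0.png

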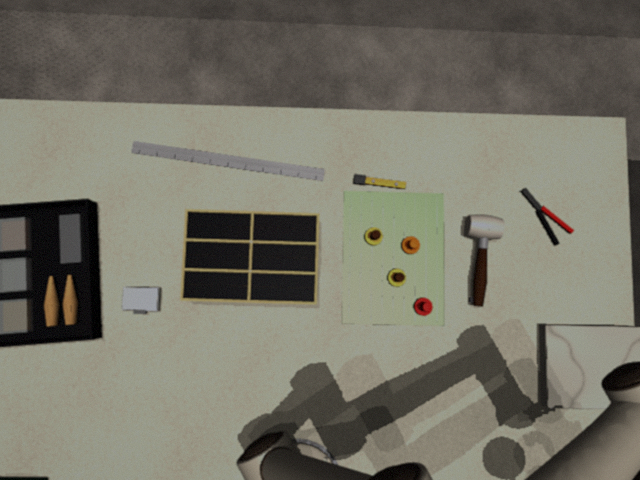

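View pics/scene0.png

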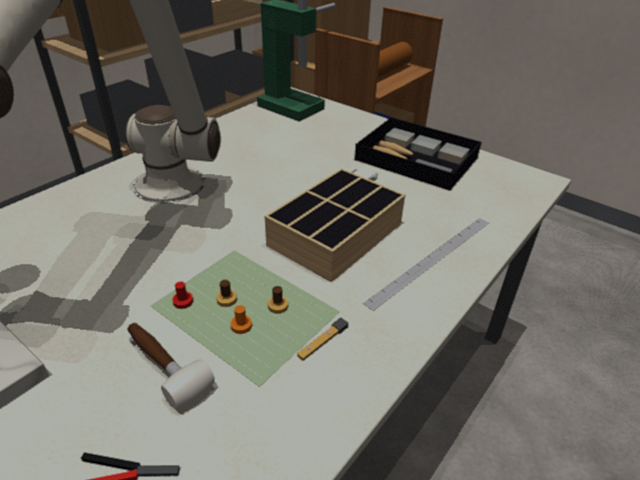

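The stamp candidates in the top view are (373,236) and (397,278), both brass with dark handles, plus orange at (411,245) and red at (423,307). The two with dark handles fit the description. I'll confirm them in a crop and measure.

```bash
cat >h.py <<'E'
from rig import robot, hand, solver, optics, sign_off, monitor
import cv2, numpy as np
from scipy.spatial.transform import Rotation as R
def ray(uv,p,z):
    uv=np.atleast_2d(np.float64(uv)); Rm=cv2.Rodrigues(p["rvec"])[0]; c=-Rm.T@p["tvec"]
    n=cv2.undistortPoints(uv.reshape(-1,1,2),p["intrinsics"],None)[:,0]
    d=np.c_[n,np.ones(len(n))]@Rm
    return c+d*((z-c[2])/d[:,2])[:,None]
def blobs(m,amin,amax):
    n,l,s,c=cv2.connectedComponentsWithStats(m.astype(np.uint8))
    return [(s[i],c[i]) for i in range(1,n) if amin<s[i][4]<amax]
E
python3 - <<'E'
from h import *
im=cv2.imread("pics/top0.png"); p=optics.camera_params("top")
hsv=cv2.cvtColor(im,cv2.COLOR_BGR2HSV)
roi=np.zeros(im.shape[:2],bool); roi[200:312,175:325]=1
b=blobs(roi&(hsv[...,2]<60),800,4000)
for s,c in b: print("cell",s,ray(c,p,.094)[0].round(4))
roi[:]=0; roi[195:322,346:442]=1
m=roi&(hsv[...,1]>110)
for s,c in blobs(m,60,900):
    x,y,w,h,_=s; print(s,c.round(1),hsv[y:y+h,x:x+w][m[y:y+h,x:x+w]].mean(0).round(), "base",ray([x+w/2-.5,y+h/2-.5],p,.014)[0].round(4))
d=roi&(hsv[...,2]<75)
for s,c in blobs(d,20,400): print("dark",s,ray(c,p,.05)[0].round(4))
cv2.imwrite("pics/crop.png",cv2.resize(im[190:328,340:446],None,fx=4,fy=4,interpolation=cv2.INTER_CUBIC))
E
```

```text
cell [ 187  212   63   28 1594] [0.6198 0.2027 0.094 ]
cell [ 253  214   63   28 1583] [0.6187 0.0462 0.094 ]
cell [ 185  242   64   27 1619] [0.5496 0.2034 0.094 ]
cell [ 252  244   63   27 1607] [0.5485 0.0467 0.094 ]
cell [ 183  271   65   28 1651] [0.4795 0.2036 0.094 ]
cell [ 251  274   64   27 1626] [0.4782 0.0473 0.094 ]
[365 228  18  17 244] [373.1 236. ] [ 22. 168. 106.] base [ 0.6127 -0.1771  0.014 ]
[401 236  19  18 260] [410.3 244.7] [ 14. 205. 132.] base [ 0.5932 -0.2701  0.014 ]
[388 269  18  18 249] [396.3 277.2] [ 22. 167. 104.] base [ 0.5089 -0.2362  0.014 ]
[414 298  19  18 267] [422.9 306.2] [ 12. 204. 125.] base [ 0.4379 -0.3032  0.014 ]
dark [369 231  11   9  78] [ 0.6113 -0.174   0.05  ]
dark [392 273  12   9  84] [ 0.5094 -0.2325  0.05  ]
dark [418 302   6   9  34] [ 0.44   -0.2896  0.05  ]
```

View pics/crop.png

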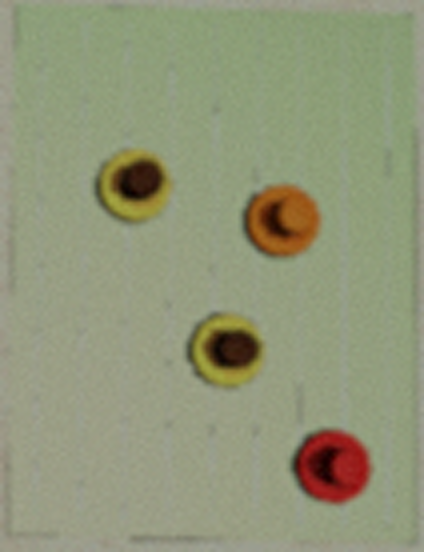

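The crop shows two brass stamps with dark handles at top-view pixels (373,236) and (397,278). The orange and red look-alikes stay where they are. Next I'll move over the crate, take a wrist picture, and probe.

```bash
cat >>h.py <<'E'
YAW=-0.007
Q=(R.from_euler('z',YAW)*R.from_quat([0,1,0,0])).as_quat()
C0=np.array([.5490,.1250])
def cell(i,j): return C0+R.from_euler('z',YAW).as_matrix()[:2,:2]@np.array([(i-1)*.070,(j-.5)*.156])
def F(n=4): return np.mean([monitor.current_wrist_force() for _ in range(n)],0)
T=monitor.current_time
E
python3 - <<'E'
from h import *
robot.move_ptp([.549,.125,.28],Q); print(T())
p=optics.camera_params("wrist"); im=optics.snapshot("wrist")[:,:,::-1]; cv2.imwrite("pics/w1.png",im)
hand.clamp(); print(T(),monitor.current_eef_pos(),monitor.current_width(),F(),monitor.current_joint_pos())
for s,c in blobs(im.max(2)<60,1500,60000): print(s,ray(c,p,.094)[0].round(4))
for i in range(3): print(cell(i,0).round(4),cell(i,1).round(4))
E
```

```text
2.9917
3.8083 [0.54898557 0.1250338  0.27998963] 2.439228759549493e-05 [ 0.24647068  0.37584729 -0.60302378] [ 5.11698739e-01  2.48229990e-01 -6.63046568e-02 -1.03509261e-05
 -1.25627355e+00 -2.08943991e+00]
[ 355   98  141   73 7842] [0.479 0.228 0.094]
[ 322  181  163   64 9781] [0.5486 0.202  0.094 ]
[ 195  193  118   51 3566] [0.5603 0.0756 0.094 ]
[0.4785 0.0475] [0.4795 0.2035]
[0.5485 0.047 ] [0.5495 0.203 ]
[0.6185 0.0465] [0.6195 0.2025]
```

View pics/w1.png

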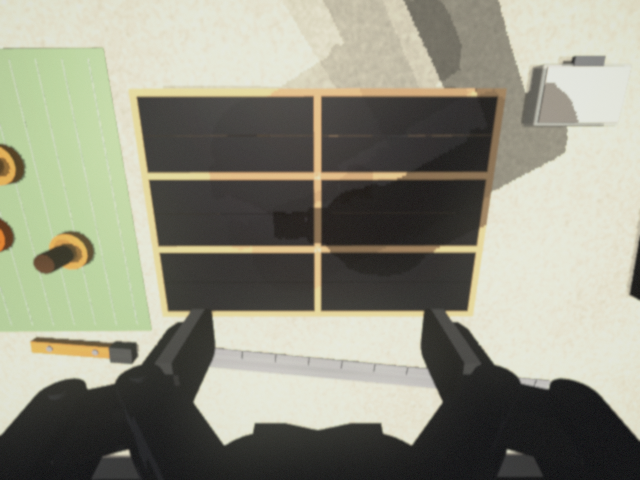

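The wrist view shows the crate grid with its middle divider at column 318. The cell at (403,213) agrees with my crate fit to 1 mm, so I'll probe now.

```bash
cat >>h.py <<'E'
def probe(i,j):
    x,y=cell(i,j); robot.move_straight([x,y,.112],v=.25)
    robot.move_straight([x,y,.070],v=.12); f0=F()[2]; hit=None; fs=[]
    for z in (.066,.0635,.061,.0585,.056,.053):
        robot.move_straight([x,y,z],v=.06); f=F()[2]-f0; fs.append(round(f,1))
        if f>5: hit=z; break
    robot.move_straight([x,y,.112],v=.25)
    print((i,j),"hit" if hit else "EMPTY",hit,round(f0,1),fs,round(T(),1),flush=True)
    return hit is None
E
python3 - <<'E'
from h import *
n=e=0
for c in [(0,1),(1,1),(2,1),(2,0),(1,0),(0,0)]:
    if n==4 or e==2: break
    if T()>24: break
    r=probe(*c); e+=r; n+=not r
    if n==1 and not r: print(monitor.current_eef_pos())
E
```

```text
(0, 1) EMPTY None 0.4 [np.float64(-1.4), np.float64(0.0), np.float64(-1.3), np.float64(-1.8), np.float64(-2.3), np.float64(-2.9)] 7.1
(1, 1) EMPTY None -0.0 [np.float64(-0.9), np.float64(-0.4), np.float64(-1.0), np.float64(-0.4), np.float64(-0.8), np.float64(-1.4)] 9.9
```

Both of the first two cells read empty. I'll check that a hit shows up by probing a third cell, which should be taken.

```bash
python3 - <<'E'
from h import *
probe(2,1)
E
```

```text
(2, 1) hit 0.0585 -4.2 [np.float64(2.8), np.float64(4.4), np.float64(4.6), np.float64(14.2)] 12.2
```

(2,1) gave a clear hit, so the empty cells are (0,1) and (1,1). Now I'll pick the first stamp, using the wrist camera to correct the grasp.

```bash
cat >>h.py <<'E'
def pick(xy,tag):
    x,y=xy
    robot.move_ptp([x,y,.16],Q); hand.open_gripper()
    p=optics.camera_params("wrist"); im=optics.snapshot("wrist")[:,:,::-1].copy(); cv2.imwrite(f"pics/{tag}.png",im)
    hsv=cv2.cvtColor(im,cv2.COLOR_BGR2HSV)
    m=(hsv[...,1]>110)&(hsv[...,2]>60)&(hsv[...,0]<30)
    for s,c in blobs(m,300,60000): print(s,ray([s[0]+s[2]/2-.5,s[1]+s[3]/2-.5],p,.012)[0].round(4),hsv[int(c[1]),int(c[0])])
    print(T())
E
python3 - <<'E'
from h import *
robot.move_straight([.6195,.2025,.16],v=.25)
pick((.612,-.177),"p1")
E
```

```text
[105   0  57  21 804] [ 0.4554 -0.3061  0.012 ] [  1 199 141]
[ 206   60   62   65 2588] [ 0.5093 -0.2374  0.012 ] [ 15 119  75]
[ 167  174   65   56 2828] [ 0.5923 -0.2746  0.012 ] [ 14 145  65]
[ 291  198   53   49 1269] [ 0.6103 -0.1778  0.012 ] [23 90 37]
[ 234  350  110   27 1784] [ 0.7496 -0.2061  0.012 ] [ 19 146 148]
14.8417
```

View pics/p1.png

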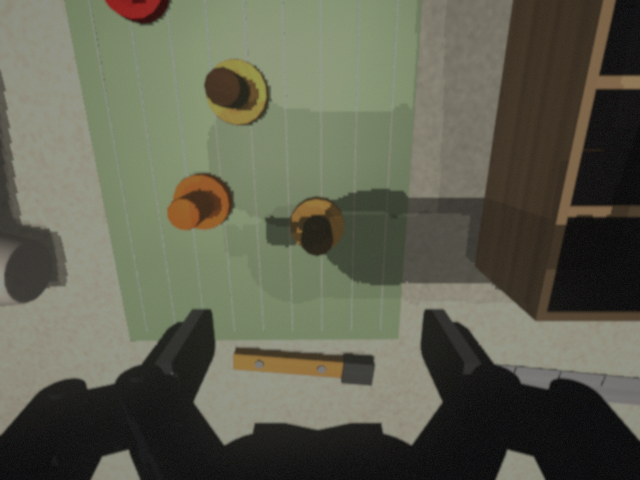

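The wrist view shows the target stamp at (317,222) between the fingers' planes, with the orange one at (200,205) clear to the left. I'll grasp it.

```bash
cat >>h.py <<'E'
def grasp(x,y):
    robot.move_straight([x,y,.025],v=.12); hand.clamp()
    print("w",monitor.current_width(),monitor.current_finger_force()); f=F()[2]
    robot.move_straight([x,y,.05],v=.1); robot.move_straight([x,y,.165],v=.25); print("w",monitor.current_width(),"f",f,F(),T())
E
python3 - <<'E'
from h import *
grasp(.612,-.1775)
x,y=cell(1,1); robot.move_straight([x,y,.165],v=.22)
cv2.imwrite("pics/g1.png",optics.snapshot("wrist")[:,:,::-1]); print(T(),monitor.current_width())
E
```

```text
w 0.022162504207250598 58.72729003429413
w 0.02181680277218833 f 1.7206027558173385 [-0.44631582 -0.24132405 -3.21771659] 17.725
19.675 0.02250409474005633
```

View pics/g1.png

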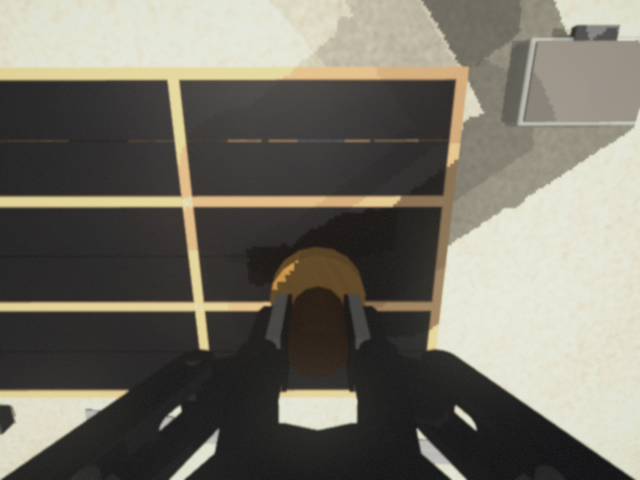

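The stamp is held straight between the fingers (foot at (318,285)) over cell (1,1). Next I'll lower it slowly while watching the force.

```bash
cat >>h.py <<'E'
def place(i,j):
    x,y=cell(i,j); log=[]; w0=F()
    robot.move_straight([x,y,.122],v=.2)
    for z in (.105,.09,.075,.060,.045,.036):
        robot.move_straight([x,y,z],v=.1); f=F()-w0; log.append(f.round(1).tolist())
        if f[2]>15 or np.hypot(f[0],f[1])>12: print("STOP",z,log,monitor.current_width()); return False
    f0=f[2]; fs=[]
    for z in np.arange(.0345,.0255,-.0012):
        robot.move_straight([x,y,z],v=.05); f=F()[2]-w0[2]; fs.append(round(float(f),1))
        if f-min([f0]+fs)>4: break
    print(log,fs,"z",z,monitor.current_eef_pos(),T(),flush=True)
    return z
E
python3 - <<'E'
from h import *
place(1,1)
E
```

```text
[[-1.9, -0.2, -0.8], [-1.1, 0.3, -0.4], [0.5, -1.2, 0.4], [-1.5, 0.3, -1.5], [-1.1, -0.2, -1.6], [-1.1, -0.4, -3.1]] [-0.3, 1.2] z 0.0333 [0.54969849 0.20310258 0.03352163] 22.3083
```

The 4.3 N rise is within the noise and comes early, so I'll keep lowering until contact is unmistakable.

```bash
cat >>h.py <<'E'
def settle(i,j,z0):
    x,y=cell(i,j); fs=[]
    robot.pause(.1); b=F()[2]
    for z in np.arange(z0,.0255,-.001):
        robot.move_straight([x,y,z],v=.05); robot.pause(.05); fs.append(round(float(F()[2]-b),1))
        if fs[-1]>8: break
    print(fs,z,monitor.current_eef_pos()[2],monitor.current_width(),T(),flush=True)
E
python3 - <<'E'
from h import *
settle(1,1,.0325)
E
```

```text
[-0.6, -0.3, 6.8, 12.6] 0.0295 0.03129993381165311 0.022356748079401325 23.6083
```

Firm contact at z 0.031, which is the cell floor as predicted. I'll release and fetch the second stamp.

```bash
python3 - <<'E'
from h import *
x,y=cell(1,1)
hand.open_gripper(); print(F())
robot.move_straight([x,y,.075],v=.06); print(F(),monitor.current_width())
robot.move_straight([x,y,.16],v=.15); print(F())
robot.move_ptp([.509,-.2367,.16],Q)
cv2.imwrite("pics/p2.png",optics.snapshot("wrist")[:,:,::-1]); print(T())
E
```

```text
[ 17.94022638  -6.8110821  -13.59187951]
[ 23.59977114  -0.77792322 -14.33435076] 0.08530356898297531
[-0.41512588 -0.71228874  0.34165155]
27.5417
```

View pics/p2.png

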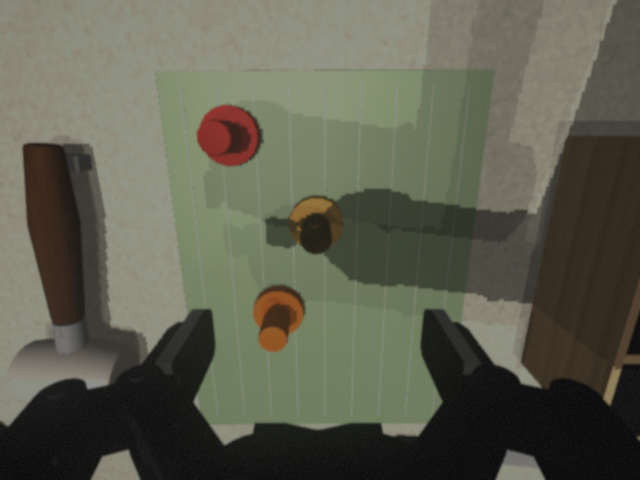

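The second stamp is centred at (317,222), same as the first, with the orange one at (278,315) and the red at (228,135) both clear. I'll grasp it and take it to cell (0,1).

```bash
python3 - <<'E'
from h import *
grasp(.5093,-.2367)
x,y=cell(0,1); robot.move_straight([x,y,.165],v=.25)
im=optics.snapshot("wrist")[:,:,::-1]; t=optics.snapshot("top")[:,:,::-1]
cv2.imwrite("pics/g2.png",np.hstack([cv2.resize(im,(400,300)),cv2.resize(t[190:325,170:350],(400,300))])); print(T(),monitor.current_width())
E
```

```text
w 0.022395197544850465 58.62612783908844
w 0.023074970357461595 f 2.9337304753503797 [-0.55942101  0.1197824  -1.93084683] 30.425
32.4417 0.022411861525645033
```

View pics/g2.png

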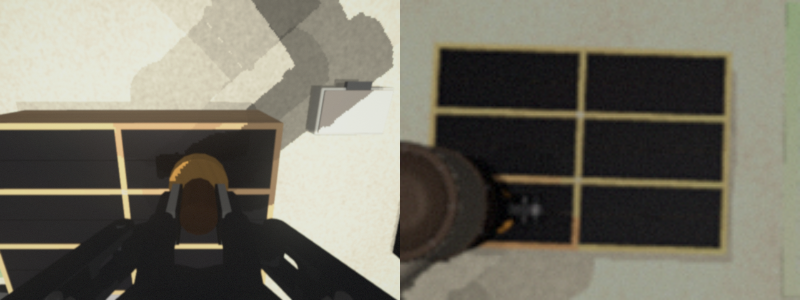

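The left half shows the second stamp held straight at (200,195). In both halves the covers look shut. I'll lower it, then release while watching for sideways load.

```bash
python3 - <<'E'
from h import *
z=place(0,1)
if z:
    settle(0,1,z-.001 if z>.031 else z)
E
```

```text
[[-0.3, 0.3, 0.8], [-1.2, 0.4, -0.1], [-1.1, 0.0, 0.1], [-0.5, -0.1, -2.1], [-0.2, 0.6, -1.7], [-0.3, 1.4, -2.0]] [0.0, 0.6, 0.1, 4.3] z 0.030900000000000004 [0.47984746 0.20357982 0.03134166] 35.575
[1.5, 7.7, 15.3] 0.028900000000000002 0.031219016811946273 0.022520507870100195 36.575
```

```bash
python3 - <<'E'
from h import *
x,y=cell(0,1)
robot.move_straight([x,y,.031],v=.05)
hand.open_gripper(); f=F(); print(f.round(1),monitor.current_width())
dx=0
for z in (.04,.05,.06,.07,.08,.095,.16):
    if abs(f[0])>6 and z<.09: dx=np.clip(dx+.0015*np.sign(f[0]),-.006,.006)
    robot.move_straight([x+dx,y,z],v=.1); f=F(); print(z,round(dx,4),f.round(1))
print(T())
E
```

```text
[ 23.4 -11.2 -14.7] 0.08516602537483303
0.04 0.0015 [ 22.3 -10.2  -2.5]
0.05 0.003 [16.8 -5.2 -3.9]
0.06 0.0045 [12.1 -3.6 -2.8]
0.07 0.006 [ 8.1 -1.8  1.6]
0.08 0.006 [0.  0.3 0.6]
0.095 0.006 [-0.1  0.6 -0. ]
0.16 0.006 [-0.  -0.1 -0.2]
39.8083
```

Released with no load left on the gripper. I'll check both cells by feel: upright means handle tops at about z 0.060.

```bash
python3 - <<'E'
from h import *
hand.clamp(); probe(0,1); probe(1,1)
x,y=cell(1,1); robot.move_straight([x,y,.2],v=.25); robot.move_ptp([.40,-.20,.30],Q)
t=optics.snapshot("top")[:,:,::-1]; s=optics.snapshot("scene")[:,:,::-1]
cv2.imwrite("pics/f.png",np.hstack([cv2.resize(t[150:350,110:510],(400,200)),cv2.resize(s[160:410,110:510],(400,200))])); print(T())
E
```

```text
(0, 1) hit 0.0585 -0.1 [np.float64(0.5), np.float64(-0.1), np.float64(2.1), np.float64(17.8)] 42.8
(1, 1) hit 0.0585 -1.2 [np.float64(1.0), np.float64(1.2), np.float64(2.7), np.float64(15.4)] 45.1
47.3083
```

View pics/f.png

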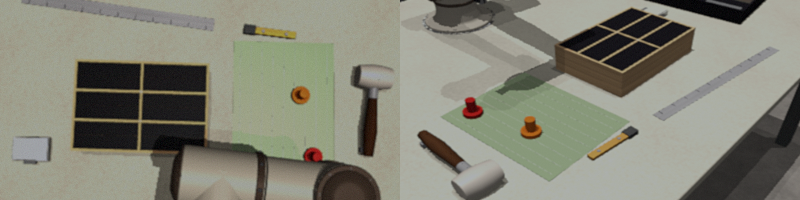

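Both handles are at the upright height, the same as the stamp that was already in the crate. The covers are shut, and the look-alikes, mallet, punch and rivet box are where they were, so I'm handing in.

```bash
python3 -c "
from rig import sign_off
print(sign_off())"
```

```text
the job is handed in; nothing more can be done
None
```

Both brass stamps are in the crate's two empty cells; by feel their handle tops are at upright height. The job was handed in at about 47 s, with the mallet, punch, rivet box and look-alikes left where they lay.

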